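# Point out the tools for a glued repair, in order of use

### The job

Show the apprentice what to pick up for the repair, in order of use: point down at the middle of the chisel's wooden handle, then at the middle of the sanding block, then at the tip of the red nozzle of the nearer glue bottle, each time bringing the fingertips to just above the spot, a few centimetres at most, and dwelling there for two seconds. Raise the hand by 10 cm or more between them, never bring it low over the screwdriver or the tape roll, and touch and move nothing at all. Finish while still pointing at the nozzle, with the hand kept there.

Things in the scene. Friction and masses are not known exactly. Their poses are not given: they have to be found in the camera images.
- chisel: Bench chisel lying flat on the bench, 225 mm long, pale round wooden handle (100 mm long, 24 mm thick) and a grey steel blade 16 mm wide. Origin under its middle, at bench height; y runs along it towards the handle's end, x across it, z up. The handle reaches from y = 12 to 112 mm, the blade from y = -112 to 0 mm.
- chisel_handle (a point): The spot to point at on the chisel: the top of its wooden handle at the middle of the handle's length (62 mm along +y from the chisel's middle, 24 mm above the bench). y runs along the handle, z up.
- sanding_block: Sanding block lying on the bench, a pale brown block with red-edged sandpaper underneath, 42 x 75 x 27 mm (x, y, z). Origin at the centre of its underside; y runs along it.
- sanding_top (a point): The spot to point at on the sanding block: the centre of its top face, 27 mm above the bench, z up.
- glue_bottle: The nearer of the two glue bottles on the bench (the other stands far back, behind the yellow bowl): a white squeeze bottle of wood glue with a red nozzle, standing upright, 38 x 56 x 146 mm (x, y, z); the cone of the nozzle takes up the top 40 mm on the bottle's axis. Loose and easily knocked over. Origin at the centre of its underside.
- nozzle_tip (a point): The spot to point at on the glue bottle: the tip of the red nozzle, on the bottle's axis, 146 mm above the bench, z up.
- screwdriver: Screwdriver with an orange grip, lying on the bench, 26 x 190 x 26 mm (x, y, z), not to be pointed at. Origin under its middle; y runs along it towards the grip's end.
- tape_roll: Roll of brown masking tape lying flat, 83 mm across, 20 mm high, not to be pointed at. Origin at the centre of its underside.
Things that resemble listed ones, but are neither listed nor needed, are in the scene too. What is shaped like the glue_bottle but orange or purple is not meant.

How it is judged:
On the way, in this order (a step that is already met when the one before it is completed fails the run):
1. the hand points at the middle of the chisel's handle and dwells (x of the grasp point in the frame of chisel_handle between -0.025 and 0.025 m and y of the grasp point in the frame of chisel_handle between -0.04 and 0.04 m and z of the grasp point in the frame of chisel_handle between 0.021 and 0.075 m), for 1.8 s.
2. the hand is raised (grasp point over 130 mm above the bench) (height (world z) of the grasp point above 0.13 m), for 0.05 s.
3. then it points at the middle of the sanding block and dwells (x of the grasp point in the frame of sanding_top between -0.025 and 0.025 m and y of the grasp point in the frame of sanding_top between -0.035 and 0.035 m and z of the grasp point in the frame of sanding_top between 0.021 and 0.075 m), for 1.8 s.
4. the hand is raised (grasp point over 130 mm above the bench) (height (world z) of the grasp point above 0.13 m), for 0.05 s.
5. then it points at the tip of the glue bottle's nozzle and dwells (x of the grasp point in the frame of nozzle_tip between -0.025 and 0.025 m and y of the grasp point in the frame of nozzle_tip between -0.025 and 0.025 m and z of the grasp point in the frame of nozzle_tip between 0.021 and 0.075 m), for 1.8 s.
At the end, for the whole second after the job is handed in: The grasp point between the fingers (about 19 mm behind the fingertips) is still within 25 mm sideways of the nozzle's axis and 21 to 75 mm above its tip (fingertips about 2 to 56 mm above it); the bottle stands upright and none of the five loose things has moved 8 mm (all of step 5 and angle between glue_bottle's own z axis and vertical below 0.05 rad and distance of each of chisel, sanding_block, screwdriver, glue_bottle, tape_roll from where it was at the start of the episode below 0.008 m); the robot touches nothing.
It fails at once if the robot touches something (contact force between any of the fingers, the arm and anything else above 0.3 N).
It fails at once if a loose thing is moved or lifted by 8 mm (distance of any of chisel, sanding_block, screwdriver, glue_bottle, tape_roll from where it was at the start of the episode above 0.008 m).
It fails at once if the hand comes low over the screwdriver (fingertips within about 35 mm of its top) (x of the grasp point in the frame of screwdriver between -0.025 and 0.025 m and y of the grasp point in the frame of screwdriver between -0.09 and 0.09 m and z of the grasp point in the frame of screwdriver below 0.08 m).
It fails at once if the hand comes low over the tape roll (fingertips within about 35 mm of its top) (x of the grasp point in the frame of tape_roll between -0.035 and 0.035 m and y of the grasp point in the frame of tape_roll between -0.035 and 0.035 m and z of the grasp point in the frame of tape_roll below 0.075 m).
It also fails if it takes over 54 s, if anything falls off the work surface, if the arm or the gripper's body presses on something with over 40 N, if the wrist force passes 120 N, or if a joint passes its speed limit or range.

### The arm

A 6-joint arm with a two-finger parallel gripper is mounted at the origin on a cart in front of the work surface, level with it; the furniture and walls round the work are solid. World frame = base frame: x ahead of the robot, y to its left, z up, the work surface at z = 0. Lengths are in m, angles in rad, forces in N, time in s.
With the tool pointing down it reaches from about 0.35 to 0.875 m from the base axis. Payload 4.2 kg.
Tool frame: the origin (TCP) lies midway between the tips of the shut fingers; the grasp point (between the pads) lies 19 mm behind it (bot.grip_depth is the distance from the TCP to the grasp point, in m); z points along the fingers, y is the line along which they close (so a half turn about z gives the same grasp; the last joint's range is limited). The gripper opens to 87 mm and grips with 3 to 60 N. Pads are 19 mm wide; open, the fingers measure 117 mm over their backs; the gripper's body (75 mm by 190 mm) begins 51 mm behind the grasp point.
Start: joints at [-1.055, 0.385, 0.008, 0, -1.194, -0.259], TCP at [0.159, -0.604, 0.223] pointing down, gripper open.
Joint ranges: [-3.14, 3.14], [-1.21, 2.06], [-1.07, 1.41], [-3.16, 2.05], [-2.99, -0.16], [-3.1, 3.1]. Speed limits (rad/s): [2.79, 2.79, 3.14, 3.14, 3.14, 3.14].

### API

Orientations are given as a unit quaternion [x, y, z, w].
In Python, from plant import bot gives the robot as it stands.
- The arm moves only by the tool send_rows, never from a script. Its argument "deltas" is text: rows parted by semicolons, each of 6 numbers parted by spaces: the shift along the tool's x, y, z in m, then the turn, a rotation vector about the tool's x, y, z in rad. In form: x y z ax ay az; .... A call has 1 to 10 rows; each row is the pose to reach, as a shift and turn from the pose commanded when the call began, along the tool's axes at that moment; what a row does not reach only later rows make up. A row lasts 1/8 s, in which the tool goes at most 62.5 mm and 10.7 degrees, less where a joint would pass 70% of its speed; a pose out of reach is approached as far as the arm can. A call with a gripper value outside its range is refused whole. "fingers" is the opening, from 0 (shut) to 1 (fully open), set as the call begins (left out, the last holds). The fingers move at their own pace and stop on an object; "grip_force" is the grip in N (left out, the last holds). Time passes only in rows, so rows that repeat a pose let the fingers close. It gives the time, the measured TCP pose, the force, the opening and the grip force at its end, in the units of the state.
- bot.get_state(): the state, without advancing time (a new reading comes with each control period).
- bot.snapshot(name): name is "scene" or "side" or "wrist"; returns a dict with "pixels" (420x560x3 uint8, red, green, blue), "z_map" (420x560 float32, m along the optical axis (not along the pixel's ray), 0 where there is no reading), "fx", "fy", "cx", "cy" (pixels), "dist" ([k1, k2, p1, p2, k3] as OpenCV has them; the pictures are not rectified), "cam_to_world" (4x4, takes a point from camera to world coordinates). Camera axes: x right, y down, z forward; pixel columns grow to the right and rows downward; lengths in m; the calibration is good to about 2 mm. A picture is of the moment at which its call begins.
- bot.hand_in(): hands the job in; it is judged then, once.
Trained networks look in the newest picture that a camera, given by its name, has taken for a name from the list of things; names that differ only in an ending like _2 or _b are one class to them, and where a whole thing is asked for, a point or a joint stands for the part that bears it (a point fixed in the world has none). Each returns a list of dicts, best first, with "confidence" (0 to 1); they miss things now and then, are a little off and sometimes report something else, mostly with a low value. They report only what shows in the picture. A call takes as long as a camera call. They do not tell look-alikes from the thing itself.
- bot.cut_out(query, camera): "pixels" (420x560 bool, what is visible of it) and "box" ([left, top, right, bottom] in pixels, round what is visible of it).
- bot.pinpoint(query, camera): "location" ([column, row] in pixels: a listed point, or the origin of a listed thing).
The state is a dict: "time_s": time; "qpos": joint angles; "joint_velocities": joint speeds; "tau": joint torques, N m; "ee_pos": TCP position; "orientation": TCP orientation; "contact_force": force on the tool from outside, world axes, zero at the start; "torque": the same for the moment, N m; "opening": finger opening in m; "finger_force": force on a finger pad.
Only numpy, scipy, OpenCV 4.12 (cv2) and the standard library are available. Lean on these libraries where they do the work, as an engineer would, in place of code of your own. Each camera call takes 0.05 s, during which the arm holds its last target. There are 200 camera calls.

## Working session

There is one attempt and no reset: what is moved stays moved. The work goes in short steps, Python scripts to look and compute and a tool call to move; the robot and the scene stay as the last step left them, time stands still between calls to the robot, and variables do not carry over. Pictures are saved under pics/ and viewed, at most 10 in all, crops included, and the job is handed in when it is done.

Besides the shell and the picture viewer there is one more tool, called as name(argument=value, ...) on one line, values as JSON. send_rows: Moves the arm, as the interface text tells. Its arguments: {"type":"object","properties":{"deltas":{"type":"string"},"fingers":{"type":"number"},"grip_force":{"type":"number"}},"required":["deltas"]}

```bash
mkdir -p pics
cat > h.py <<'E'
import numpy as np, cv2
from plant import bot
def world(s,uv,z=None):
    K=np.array([[s['fx'],0,s['cx']],[0,s['fy'],s['cy']],[0,0,1]])
    n=cv2.undistortPoints(np.array(uv,float).reshape(-1,1,2),K,np.array(s['dist'],float)).reshape(-1,2)
    d=np.c_[n,np.ones(len(n))]; T=np.array(s['cam_to_world'])
    if z is None:
        i=np.array(uv,float).round().astype(int).reshape(-1,2)
        return (d*s['z_map'][i[:,1],i[:,0]][:,None])@T[:3,:3].T+T[:3,3]
    r=d@T[:3,:3].T
    return T[:3,3]+r*((z-T[2,3])/r[:,2])[:,None]
E
python3 - <<'E'
from h import *
np.set_printoptions(precision=3,suppress=True)
Z=dict(chisel_handle=.024,sanding_top=.027,nozzle_tip=.146,screwdriver=.0,tape_roll=0,chisel=0,glue_bottle=0,sanding_block=0)
for c in ['scene','side']:
    s=bot.snapshot(c); cv2.imwrite(f'pics/{c}.png',s['pixels'][:,:,::-1])
    print(c,np.array(s['cam_to_world'])[:3,3])
    for q,z in Z.items():
        for r in bot.pinpoint(q,c)[:3]: print(q,round(r['confidence'],2),np.round(r['location']),world(s,[r['location']],z)[0])
    for q in ['chisel','chisel_handle','sanding_block','screwdriver','tape_roll','glue_bottle']:
        for r in bot.cut_out(q,c)[:3]:
            m=r['pixels']; v,u=np.nonzero(m&(s['z_map']>0))
            if len(u)<10: continue
            P=world(s,np.c_[u,v]); P=P[(P[:,2]>.006)&(P[:,2]<.2)]
            if len(P)<10: continue
            rc=cv2.minAreaRect((P[:,:2]*1000).astype(np.float32))
            print('cut',q,round(r['confidence'],2),np.round(r['box']),'med',np.median(P,0),'zmax',P[:,2].max(),'rect',np.round(rc[0]),np.round(rc[1]),round(rc[2]))
st=bot.get_state();print(st['time_s'],st['ee_pos'],st['orientation'],st['opening'])
E
```

```text
scene [ 0.292 -0.317  0.768]
chisel_handle 0.95 [235. 300.] [0.425 0.111 0.024]
sanding_top 0.73 [250. 241.] [0.506 0.221 0.027]
nozzle_tip 0.84 [365. 189.] [0.719 0.149 0.146]
nozzle_tip 0.69 [185. 219.] [0.39  0.233 0.146]
screwdriver 0.67 [287. 320.] [0.496 0.041 0.   ]
tape_roll 0.86 [324. 205.] [ 0.705  0.259 -0.   ]
tape_roll 0.41 [285. 321.] [0.493 0.042 0.   ]
chisel 0.9 [261. 290.] [0.483 0.122 0.   ]
glue_bottle 0.81 [196. 267.] [0.389 0.231 0.   ]
glue_bottle 0.79 [356. 237.] [0.72  0.148 0.   ]
glue_bottle 0.77 [373. 277.] [0.694 0.048 0.   ]
sanding_block 0.76 [248. 250.] [0.501 0.222 0.   ]
sanding_block 0.74 [325. 206.] [0.708 0.255 0.   ]
cut chisel 0.93 [214. 248. 309. 325.] med [0.458 0.114 0.018] zmax 0.02784932408476104 rect [489. 124.] [226.  22.] 16
cut chisel_handle 0.63 [214. 250. 311. 324.] med [0.457 0.114 0.018] zmax 0.02784932408476104 rect [489. 124.] [226.  22.] 16
cut sanding_block 0.93 [227. 235. 266. 261.] med [0.498 0.218 0.027] zmax 0.03181208819157155 rect [499. 223.] [42. 75.] 59
cut screwdriver 0.89 [241. 291. 326. 348.] med [0.454 0.031 0.023] z
[... 1580 characters left out ...]
15.  38.] 77
cut screwdriver 0.95 [252. 188. 318. 231.] med [0.464 0.044 0.02 ] zmax 0.02801366499241298 rect [498.  44.] [188.  22.] 8
cut tape_roll 0.76 [223. 301. 268. 348.] med [0.71  0.263 0.02 ] zmax 0.025732439233868254 rect [709. 260.] [84. 81.] 61
cut glue_bottle 0.97 [198. 243. 229. 296.] med [0.723 0.162 0.079] zmax 0.1441226665524774 rect [706. 126.] [97. 55.] 63
cut glue_bottle 0.76 [360. 213. 395. 262.] med [0.402 0.248 0.074] zmax 0.14552639494877295 rect [397. 244.] [31. 57.] 47
cut glue_bottle 0.62 [195. 205. 221. 254.] med [0.695 0.07  0.089] zmax 0.14759405175308815 rect [701.  94.] [118.  38.] 77
1.5 [ 0.159 -0.604  0.223] [-0.128  0.992  0.     0.   ] 0.08663887634030032
```

View pics/scene.png

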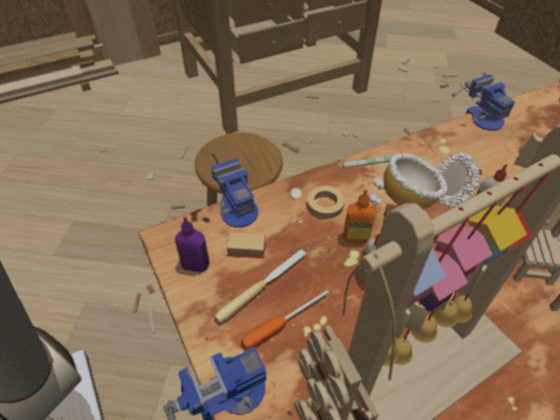

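View pics/side.png

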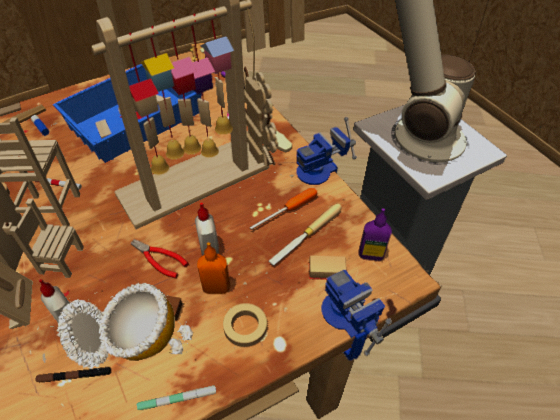

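The scene view shows the purple bottle (192,245), the orange bottle (360,220), the sanding block (247,245), the chisel handle (240,300), the screwdriver (285,320) and the tape (325,202). The white bottle is mostly hidden behind the stand's post at (370,260). In the side view the white bottle's red nozzle is at about (204,213), so the white bottle is near (0.69, 0.05). Next I need an obstacle height map, with the vices and the stand.

Run:
```python
from h import *
np.set_printoptions(precision=3,suppress=True,linewidth=250)
H=np.zeros((24,30))
x0,y0,c=.15,-.75,.04
for cam in ['scene','side']:
    s=bot.snapshot(cam)
    v,u=np.nonzero(s['z_map']>0); P=world(s,np.c_[u,v])
    rgb=s['pixels'][v,u].astype(int)
    i=((P[:,0]-x0)/c).astype(int); j=((P[:,1]-y0)/c).astype(int)
    ok=(P[:,0]>x0)&(P[:,1]>y0)&(i<24)&(j<30)&(P[:,2]<.75)
    np.maximum.at(H,(i[ok],j[ok]),P[ok,2])
    k=(abs(P[:,0]-.69)<.05)&(abs(P[:,1]-.047)<.05)
    red=k&(rgb[:,0]>110)&(rgb[:,1]<60)&(rgb[:,2]<60)&(P[:,2]>.09)&(P[:,2]<.17)
    w=k&(P[:,2]>.02)&(P[:,2]<.1)
    print(cam,red.sum(), P[red].mean(0) if red.any() else '', 'top', P[red][P[red][:,2].argsort()[-4:]] if red.any() else '')
    if red.any(): print(u[red].min(),u[red].max(),v[red].min(),v[red].max())
    if w.any(): print('body',P[w].min(0),P[w].max(0))
    if cam=='side': cv2.imwrite('pics/crop.png',cv2.resize(s['pixels'][120:320,120:400,::-1],None,fx=2.8,fy=2.8,interpolation=cv2.INTER_CUBIC))
print('cols y(cm)',[round((y0+c*(j+.5))*100) for j in range(30)])
for i in range(24): print(round((x0+c*(i+.5))*100),' '.join('%3d'%(h*100) for h in H[i]))
```

```text
scene 0  top 
body [0.666 0.036 0.021] [0.694 0.078 0.1  ]
side 68 [0.695 0.057 0.128] top [[0.693 0.055 0.146]
 [0.69  0.053 0.146]
 [0.691 0.056 0.147]
 [0.695 0.055 0.147]]
198 208 202 217
body [0.671 0.033 0.02 ] [0.714 0.083 0.1  ]
cols y(cm) [-73, -69, -65, -61, -57, -53, -49, -45, -41, -37, -33, -29, -25, -21, -17, -13, -9, -5, -1, 3, 7, 11, 15, 19, 23, 27, 31, 35, 39, 43]
17   0   0   0   0   0   0   0   0   0   0   0   0   0   0   0   0  47  45  42  41  24   0   0   0   0   0   0   0   0   0
21   0   0   0   0   0   0   0   0   0   0   0   0   0   0   0   0  50  50  41   0   0   0   0   0   0   0   0   0   0   0
25   0   0   0   0   0   0   0   0   0   0   0   0   0   0   0   0  11  11   6   0   0   0   0   0   0   0   0   0   0   0
29   0   0   0   0   0   0   0   0   0   0   0   0   0   0   0   0   0  10  10   0   0   0   0   0   0   0   0   0   0   0
33   0   0   0   0   0   0   0   0   0   0   0   0   0   0   0   0   1  10  10   0   0   0   0   0   0   0   0   0   0   0
37   0   5   0   0   1   1   0   1   0   0   0   0   0   1   1   1   5  10  10   0   2   2   0   0  14
[... 1537 characters left out ...]
 0   0   1  17   0   0   0   0   0   0   0   0   8   8   1   9   9   1   1   0   0
93   0   1   1   2   2   2   0   0   0   0   1  17  17  17  27   0   7   5   0   0   0   7   7   7   8   8   1   0   0   0
97   0   1   1   2   2   1   0   0   0   0   1  17  17  17  31  15   7   7   7   0   9  10  10   7   6   0   0   0   0   0
101   1   1   1   0   0   0   0   0   0   0   0  17  17  25  28  15  14  14   7   7  14  12  11  10   6   0   0   0   0   0
105   1   1   1   0   2   3   0   0   0   2   0   0  15  17  16  12  14  15   5   0   9   0   0   1   0   0   0   0   0   0
109   0   0   0   0   0   0   0   0   0   2   1   0   0   0   0  11   9   8   9   8   6   0   1   1   0   0   0   0   0   0
```

View pics/crop.png

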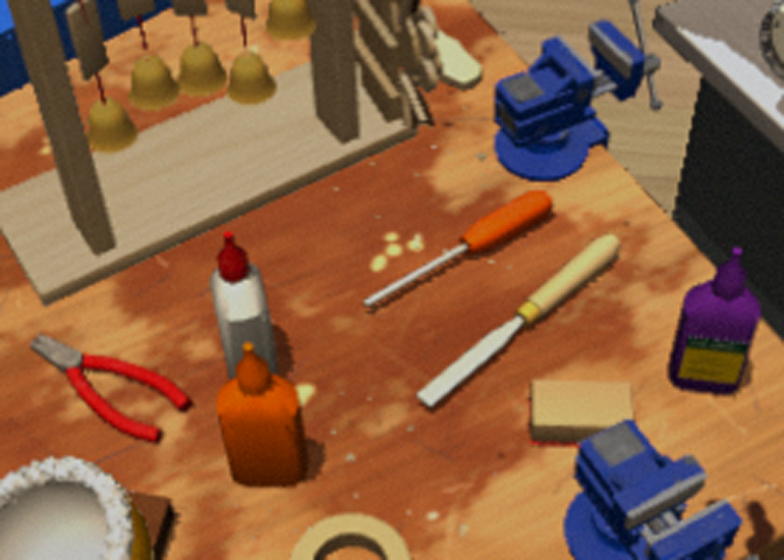

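The white bottle stands at (201,204) in the side view, which puts its nozzle tip near (0.691, 0.051). The stand reaches 0.46 m at x 0.42–0.80 and y -0.22…-0.07, so I'll raise and retract before sweeping past it.

send_rows(deltas="0 0 -0.03 0 0 0; 0 0 -0.07 0 0 0; 0 0 -0.11 0 0 0; 0 0 -0.15 0 0 0; 0 0.03 -0.19 0 0 0; 0 0.07 -0.22 0 0 0; 0 0.11 -0.23 0 0 0; 0 0.15 -0.23 0 0 0; 0 0.19 -0.23 0 0 0; 0 0.22 -0.23 0 0 0", fingers=0)

```text
time_s: 2.85
ee_pos: [0.1022, -0.3901, 0.4531]
orientation: [-0.128, 0.992, -0.001, 0.0]
contact_force: [-0.9, -0.3, 0.4]
opening: 0.0018
finger_force: 0.0
```

```bash
cat >> h.py <<'E'
from scipy.spatial.transform import Rotation as R
def Q(yaw): # tool down, tool y = -(cos yaw, sin yaw)
    c,s=np.cos(yaw),np.sin(yaw)
    y=np.array([-c,-s,0]); z=np.array([0,0,-1.]); x=np.cross(y,z)
    return R.from_matrix(np.c_[x,y,z])
def rows(wps): # wps: list of (x,y,z,yaw)
    st=bot.get_state(); q0=R.from_quat(st['orientation']); p0=np.array(st['ee_pos'])
    print('; '.join(' '.join('%.3f'%v for v in np.r_[q0.inv().apply(np.array(w[:3])-p0),(q0.inv()*Q(w[3])).as_rotvec()]) for w in wps))
E
python3 - <<'E'
from h import *
st=bot.get_state(); print(np.round(st['qpos'],3))
a=np.radians(np.linspace(-75.2,14.6,11)[1:])
rows([(.40*np.cos(t),.40*np.sin(t),.453,t) for t in a])
np.set_printoptions(precision=3,suppress=True)
for cam in ['scene','side']:
    s=bot.snapshot(cam); cv2.imwrite(f'pics/{cam}2.png',s['pixels'][:,:,::-1])
E
```

```text
[-0.907 -0.089 -0.003  0.    -1.655 -0.407]
-0.063 0.008 0.000 -0.001 0.000 -0.158; -0.124 0.023 0.000 -0.001 0.000 -0.315; -0.182 0.047 0.000 -0.001 0.000 -0.472; -0.235 0.080 0.000 -0.001 0.000 -0.628; -0.283 0.120 0.000 -0.001 -0.000 -0.785; -0.324 0.168 0.000 -0.001 -0.000 -0.942; -0.357 0.221 -0.000 -0.001 -0.000 -1.099; -0.381 0.279 -0.000 -0.001 -0.000 -1.255; -0.395 0.340 -0.000 -0.001 -0.000 -1.412; -0.400 0.402 -0.000 -0.001 -0.001 -1.569
```

View pics/scene2.png

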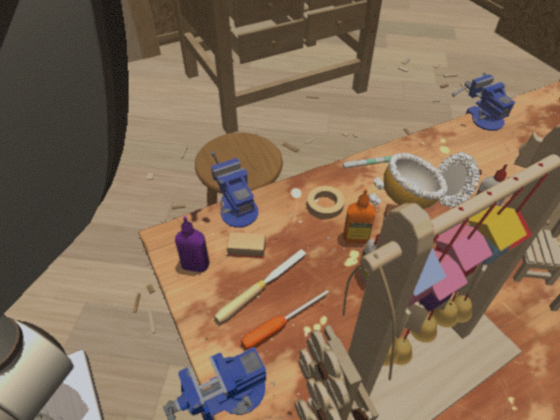

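The scene is unchanged. The dark elbow is at the upper left, by the camera, and the path inside the stand's near end (400,250) is free at this height. Sweeping now.

send_rows(deltas="-0.063 0.008 0 0 0 -0.158; -0.124 0.023 0 0 0 -0.315; -0.182 0.047 0 0 0 -0.472; -0.235 0.08 0 0 0 -0.628; -0.283 0.12 0 0 0 -0.785; -0.324 0.168 0 0 0 -0.942; -0.357 0.221 0 0 0 -1.099; -0.381 0.279 0 0 0 -1.255; -0.395 0.34 0 0 0 -1.412; -0.4 0.402 0 0 0 -1.57")

```text
time_s: 4.2
ee_pos: [0.3883, 0.0992, 0.4521]
orientation: [0.793, -0.609, -0.0, 0.0]
contact_force: [1.5, 0.1, 0.4]
opening: 0.0007
finger_force: 0.0
```

Run:
```python
from h import *
st=bot.get_state(); print(np.round(st['qpos'],3),st['ee_pos'],st['contact_force'])
np.set_printoptions(precision=3,suppress=True)
s=bot.snapshot('wrist'); cv2.imwrite('pics/wrist.png',s['pixels'][:,:,::-1])
for q,z in dict(chisel_handle=.024,sanding_top=.027,nozzle_tip=.146).items():
    for r in bot.pinpoint(q,'wrist')[:3]: print(q,round(r['confidence'],2),np.round(r['location']),world(s,[r['location']],z)[0])
b=np.radians(14.6)
rows([(.427,.111,.40,b),(.427,.111,.35,b),(.427,.111,.30,b),(.427,.111,.25,b),(.427,.111,.20,b),(.427,.111,.15,b),(.427,.111,.11,b),(.427,.111,.08,b),(.427,.111,.056,b),(.427,.111,.052,b)])
```

```text
[ 0.66  -0.093 -0.009  0.    -1.656 -0.399] [0.38826732 0.09921693 0.45214539] [1.46305477 0.1380106  0.35551865]
chisel_handle 0.61 [261. 160.] [0.428 0.102 0.024]
sanding_top 0.94 [214. 212.] [0.498 0.233 0.027]
sanding_top 0.65 [238. 125.] [0.489 0.047 0.027]
nozzle_tip 0.71 [99. 96.] [0.69  0.053 0.146]
nozzle_tip 0.66 [ 77. 152.] [0.716 0.149 0.146]
nozzle_tip 0.57 [264. 250.] [0.383 0.236 0.146]
-0.003 -0.041 0.052 0.001 -0.000 0.004; -0.003 -0.041 0.102 0.001 -0.000 0.004; -0.003 -0.041 0.152 0.001 -0.000 0.004; -0.003 -0.041 0.202 0.001 -0.000 0.004; -0.003 -0.041 0.252 0.001 -0.000 0.004; -0.003 -0.041 0.302 0.001 -0.000 0.004; -0.003 -0.041 0.342 0.001 -0.000 0.004; -0.003 -0.041 0.372 0.001 -0.000 0.004; -0.003 -0.041 0.396 0.001 -0.000 0.004; -0.003 -0.041 0.400 0.001 -0.000 0.004
```

View pics/wrist.png

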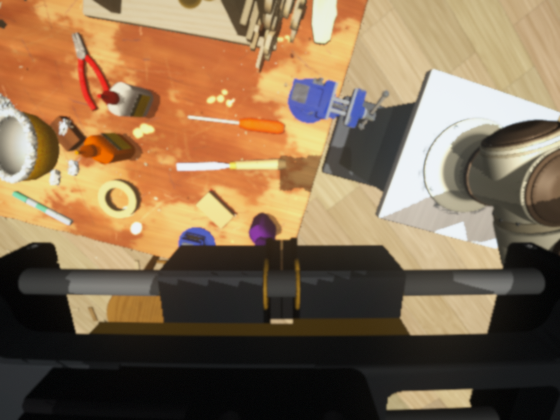

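The wrist view confirms the layout: chisel handle (255,165), block (215,208), and the white bottle with its red nozzle at (110,97), at world (0.69, 0.053). The gripper's long side lies radially. Descending on the handle.

send_rows(deltas="-0.001 -0.02 0.04 0 0 0; -0.001 -0.041 0.09 0 0 0; -0.001 -0.041 0.14 0 0 0; -0.001 -0.041 0.19 0 0 0; -0.001 -0.041 0.24 0 0 0; -0.001 -0.041 0.29 0 0 0; -0.001 -0.041 0.32 0 0 0; -0.001 -0.041 0.33 0 0 0; -0.001 -0.041 0.33 0 0 0")

```text
time_s: 5.52
ee_pos: [0.4281, 0.1073, 0.1228]
orientation: [0.791, -0.612, 0.0, 0.0]
contact_force: [0.8, 0.5, 0.1]
opening: 0.0007
finger_force: 0.0
```

Run:
```python
from h import *
s=bot.snapshot('wrist'); T=np.array(s['cam_to_world']); st=bot.get_state()
print(st['ee_pos'], 'cam', T[:3,3].round(3), R.from_quat(st['orientation']).inv().apply(T[:3,3]-np.array(st['ee_pos'])).round(3))
cv2.imwrite('pics/wrist2.png',s['pixels'][:,:,::-1])
s=bot.snapshot('side'); cv2.imwrite('pics/side3.png',s['pixels'][:,:,::-1])
```

```text
[0.42853192 0.10790765 0.1235032 ] cam [0.446 0.036 0.285] [ 0.074  0.001 -0.162]
```

View pics/side3.png

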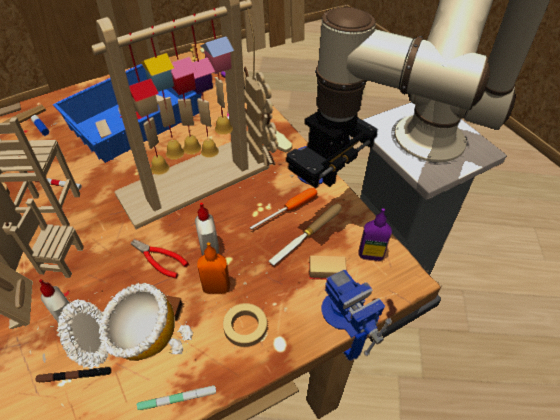

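The side view shows the hand directly above the chisel handle (around (320,215)), with the vice and the purple bottle clear of it. Going down and dwelling.

send_rows(deltas="0 0 0.02 0 0 0; 0 0 0.04 0 0 0; 0 0 0.055 0 0 0; 0 0 0.063 0 0 0; 0 0 0.063 0 0 0; 0 0 0.063 0 0 0; 0 0 0.063 0 0 0; 0 0 0.063 0 0 0; 0 0 0.063 0 0 0; 0 0 0.063 0 0 0")

```text
time_s: 6.88
ee_pos: [0.4274, 0.1082, 0.0596]
orientation: [0.792, -0.611, 0.0, -0.0]
contact_force: [-1.0, -0.3, 0.2]
opening: 0.0004
finger_force: 0.0
```

send_rows(deltas="0 0 0 0 0 0; 0 0 0 0 0 0; 0 0 0 0 0 0; 0 0 0 0 0 0; 0 0 0 0 0 0; 0 0 0 0 0 0; 0 0 0 0 0 0; 0 0 0 0 0 0; 0 0 0 0 0 0; 0 0 0 0 0 0")

```text
time_s: 8.12
ee_pos: [0.4274, 0.1082, 0.0595]
orientation: [0.792, -0.611, -0.0, 0.0]
contact_force: [-0.8, -0.8, -0.0]
opening: 0.0007
finger_force: 0.0
```

send_rows(deltas="0 0 0 0 0 0; 0 0 0 0 0 0; 0 0 0 0 0 0; 0 0 -0.02 0 0 0; 0 0 -0.06 0 0 0; 0 0 -0.1 0 0 0; 0 0 -0.14 0 0 0; 0 0 -0.18 0 0 0; 0 0 -0.2 0 0 0; 0 0 -0.2 0 0 0")

```text
time_s: 9.38
ee_pos: [0.428, 0.1086, 0.2608]
orientation: [0.792, -0.611, 0.001, -0.002]
contact_force: [0.6, -0.3, 0.5]
opening: 0.0004
finger_force: 0.0
```

Run:
```python
from h import *
print(np.round(bot.get_state()['qpos'],3))
X,Y=.5,.225
b0=np.radians(14.6)
w=[(.428+(X-.428)*t,.108+(Y-.108)*t,.26,b0+(np.pi/2-b0)*t) for t in np.linspace(0,1,9)[1:]]
rows(w+[(X,Y,.22,np.pi/2),(X,Y,.18,np.pi/2)])
```

```text
[ 0.619  0.034 -0.349  0.    -1.183 -0.363]
-0.011 -0.012 0.001 -0.004 0.001 -0.163; -0.023 -0.025 0.001 -0.004 0.001 -0.328; -0.035 -0.037 0.001 -0.004 0.000 -0.492; -0.047 -0.050 0.001 -0.004 0.000 -0.657; -0.059 -0.062 0.001 -0.004 -0.000 -0.821; -0.071 -0.074 0.001 -0.004 -0.001 -0.986; -0.083 -0.087 0.001 -0.004 -0.001 -1.150; -0.094 -0.099 0.001 -0.004 -0.001 -1.315; -0.094 -0.099 0.041 -0.004 -0.001 -1.315; -0.094 -0.099 0.081 -0.004 -0.001 -1.315
```

send_rows(deltas="-0.011 -0.012 0 0 0 -0.163; -0.023 -0.025 0 0 0 -0.328; -0.035 -0.037 0 0 0 -0.492; -0.047 -0.05 0 0 0 -0.657; -0.059 -0.062 0 0 0 -0.821; -0.071 -0.074 0 0 0 -0.986; -0.083 -0.087 0 0 0 -1.15; -0.094 -0.099 0 0 0 -1.315; -0.094 -0.099 0.04 0 0 -1.315; -0.094 -0.099 0.08 0 0 -1.315")

```text
time_s: 10.62
ee_pos: [0.4986, 0.2239, 0.1769]
orientation: [1.0, -0.0, -0.001, 0.0]
contact_force: [0.6, -0.2, -0.7]
opening: 0.0002
finger_force: 0.0
```

Run:
```python
from h import *
np.set_printoptions(precision=3,suppress=True)
st=bot.get_state();print(st['qpos'],st['ee_pos'])
s=bot.snapshot('side'); cv2.imwrite('pics/side4.png',s['pixels'][:,:,::-1])
# nearby obstacle heights in hand footprint
v,u=np.nonzero(s['z_map']>0);P=world(s,np.c_[u,v])
k=(P[:,0]>.42)&(P[:,0]<.62)&(P[:,1]>.25)&(P[:,1]<.36)&(P[:,2]<.16);print('vice top',np.sort(P[k,2])[-5:])
```

```text
[ 0.718  0.292 -0.252 -0.001 -1.029  0.853] [0.499 0.224 0.177]
vice top [0.104 0.104 0.104 0.104 0.104]
```

View pics/side4.png

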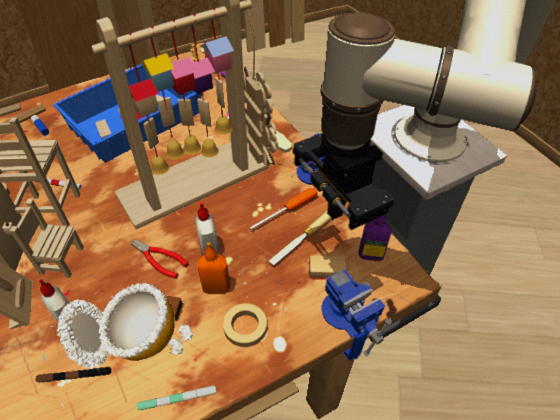

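The hand is above the block (325,265). The vice top is at 0.104 m, below the body's lowest height of 0.135 m. Descending, dwelling, then raising.

send_rows(deltas="0 0 0.02 0 0 0; 0 0 0.05 0 0 0; 0 0 0.08 0 0 0; 0 0 0.1 0 0 0; 0 0 0.112 0 0 0; 0 0 0.112 0 0 0; 0 0 0.112 0 0 0; 0 0 0.112 0 0 0; 0 0 0.112 0 0 0; 0 0 0.112 0 0 0")

```text
time_s: 11.92
ee_pos: [0.4995, 0.2242, 0.0679]
orientation: [1.0, 0.0, 0.0, -0.0]
contact_force: [-1.0, 0.1, -0.2]
opening: 0.0002
finger_force: 0.0
```

send_rows(deltas="0 0 0 0 0 0; 0 0 0 0 0 0; 0 0 0 0 0 0; 0 0 0 0 0 0; 0 0 0 0 0 0; 0 0 0 0 0 0; 0 0 0 0 0 0; 0 0 0 0 0 0; 0 0 0 0 0 0; 0 0 0 0 0 0")

```text
time_s: 13.18
ee_pos: [0.4994, 0.2242, 0.0676]
orientation: [1.0, 0.0, 0.0, 0.0]
contact_force: [-0.7, -0.1, -0.3]
opening: 0.0004
finger_force: 0.0
```

send_rows(deltas="0 0 0 0 0 0; 0 0 0 0 0 0; 0 0 0 0 0 0; 0 0 -0.02 0 0 0; 0 0 -0.06 0 0 0; 0 0 -0.1 0 0 0; 0 0 -0.15 0 0 0; 0 0 -0.2 0 0 0; 0 0 -0.235 0 0 0; 0 0 -0.235 0 0 0")

```text
time_s: 14.42
ee_pos: [0.5005, 0.2249, 0.3062]
orientation: [1.0, 0.0, 0.003, -0.002]
contact_force: [-0.6, 1.1, -0.5]
opening: 0.0005
finger_force: 0.0
```

Run:
```python
from h import *
np.set_printoptions(precision=3,suppress=True)
st=bot.get_state();print(st['qpos'],st['ee_pos'])
X,Y=.691,.052
rows([(.5+(X-.5)*t,.224+(Y-.224)*t,.30,np.radians(90-85*t)) for t in np.linspace(0,1,11)[1:]])
```

```text
[ 0.718  0.202 -0.041  0.001 -1.32   0.853] [0.501 0.225 0.306]
0.019 0.018 0.006 -0.005 -0.006 0.149; 0.038 0.035 0.006 -0.005 -0.005 0.297; 0.057 0.053 0.006 -0.006 -0.005 0.445; 0.076 0.070 0.006 -0.006 -0.005 0.594; 0.095 0.087 0.006 -0.006 -0.004 0.742; 0.114 0.104 0.006 -0.007 -0.004 0.891; 0.133 0.121 0.006 -0.007 -0.003 1.039; 0.152 0.139 0.006 -0.007 -0.003 1.187; 0.171 0.156 0.007 -0.008 -0.002 1.336; 0.190 0.173 0.007 -0.008 -0.002 1.484
```

Choosing a yaw of 170° so the wrist camera side faces away from the stand.

Run:
```python
from h import *
X,Y=.691,.052
rows([(.5+(X-.5)*t,.224+(Y-.224)*t,.30,np.radians(90+80*t)) for t in np.linspace(0,1,11)[1:]])
```

```text
0.019 0.018 0.006 -0.004 -0.006 -0.139; 0.038 0.035 0.006 -0.003 -0.007 -0.279; 0.057 0.053 0.006 -0.003 -0.007 -0.418; 0.076 0.070 0.006 -0.003 -0.007 -0.558; 0.095 0.087 0.006 -0.002 -0.007 -0.698; 0.114 0.104 0.006 -0.002 -0.008 -0.837; 0.133 0.121 0.006 -0.001 -0.008 -0.977; 0.152 0.139 0.006 -0.000 -0.008 -1.117; 0.171 0.156 0.007 0.000 -0.008 -1.256; 0.190 0.173 0.007 0.001 -0.008 -1.396
```

send_rows(deltas="0.019 0.018 0 0 0 -0.139; 0.038 0.035 0 0 0 -0.279; 0.057 0.053 0 0 0 -0.418; 0.076 0.07 0 0 0 -0.558; 0.095 0.087 0 0 0 -0.698; 0.114 0.104 0 0 0 -0.837; 0.133 0.121 0 0 0 -0.977; 0.152 0.139 0 0 0 -1.117; 0.171 0.156 0 0 0 -1.256; 0.19 0.173 0 0 0 -1.396")

```text
time_s: 15.68
ee_pos: [0.6895, 0.0506, 0.3008]
orientation: [0.765, 0.645, -0.001, -0.001]
contact_force: [0.5, 0.0, 1.5]
opening: 0.0006
finger_force: 0.0
```

Run:
```python
from h import *
np.set_printoptions(precision=3,suppress=True)
st=bot.get_state();print(st['qpos'],st['ee_pos'],st['orientation'])
for c in ['side','wrist']:
    s=bot.snapshot(c); cv2.imwrite(f'pics/{c}5.png',s['pixels'][:,:,::-1])
    for r in bot.pinpoint('nozzle_tip',c)[:3]: print(c,round(r['confidence'],2),np.round(r['location']),world(s,[r['location']],.146)[0])
    a=s['pixels'].astype(int); v,u=np.nonzero((s['z_map']>0)&(a[...,0]>90)&(a[...,1]<60)&(a[...,2]<60)); P=world(s,np.c_[u,v])
    k=(np.hypot(P[:,0]-.69,P[:,1]-.05)<.04)&(P[:,2]>.1)&(P[:,2]<.16); P=P[k]
    if k.any(): print(c,k.sum(),P.mean(0),P[P[:,2].argsort()[-3:]])
a=cv2.imread('pics/side5.png');b=cv2.imread('pics/wrist5.png')
cv2.imwrite('pics/both.png',np.hstack([cv2.resize(a[60:340,80:480],(400,280)),cv2.resize(b,(400,280))]))
```

```text
[ 0.306  0.47   0.334 -0.001 -1.438  2.665] [0.69  0.051 0.301] [ 0.765  0.645 -0.001 -0.001]
side 0.97 [200. 202.] [0.692 0.05  0.146]
side 0.56 [381. 207.] [0.392 0.232 0.146]
side 88 [0.694 0.056 0.13 ] [[0.691 0.056 0.147]
 [0.694 0.052 0.148]
 [0.691 0.055 0.149]]
wrist 0.76 [294.  95.] [0.72  0.151 0.146]
wrist 0.57 [282. 191.] [0.691 0.055 0.146]
wrist 201 [0.69  0.057 0.131] [[0.692 0.052 0.147]
 [0.69  0.052 0.147]
 [0.69  0.054 0.147]]
```

View pics/both.png

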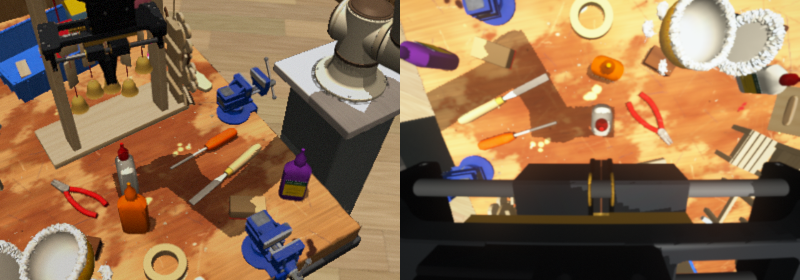

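The hand is directly over the white bottle's nozzle (wrist half-image (602,125), side half-image (123,150)), clear of the stand. The tip measures (0.691, 0.052). Descending to about 29 mm above it.

send_rows(deltas="0 0 0.02 0 0 0; 0 0 0.05 0 0 0; 0 0 0.08 0 0 0; 0 0 0.105 0 0 0; 0 0 0.12 0 0 0; 0 0 0.125 0 0 0; 0 0 0.125 0 0 0; 0 0 0.125 0 0 0; 0 0 0.125 0 0 0; 0 0 0.125 0 0 0")

```text
time_s: 17.12
ee_pos: [0.6896, 0.0512, 0.178]
orientation: [0.766, 0.643, 0.0, 0.0]
contact_force: [-0.3, 0.4, 0.0]
opening: 0.0006
finger_force: 0.0
```

send_rows(deltas="0 0 0 0 0 0; 0 0 0 0 0 0; 0 0 0 0 0 0; 0 0 0 0 0 0; 0 0 0 0 0 0; 0 0 0 0 0 0; 0 0 0 0 0 0; 0 0 0 0 0 0; 0 0 0 0 0 0; 0 0 0 0 0 0")

```text
time_s: 18.38
ee_pos: [0.6894, 0.0512, 0.1775]
orientation: [0.766, 0.643, -0.0, -0.0]
contact_force: [0.6, -0.6, -0.3]
opening: 0.0007
finger_force: 0.0
```

send_rows(deltas="0 0 0 0 0 0; 0 0 0 0 0 0; 0 0 0 0 0 0; 0 0 0 0 0 0; 0 0 0 0 0 0; 0 0 0 0 0 0; 0 0 0 0 0 0; 0 0 0 0 0 0")

```text
time_s: 19.38
ee_pos: [0.6894, 0.0512, 0.1776]
orientation: [0.766, 0.643, 0.0, 0.0]
contact_force: [0.1, 0.6, 0.8]
opening: 0.0005
finger_force: 0.0
```

```bash
python3 -c "
from h import *
print(bot.get_state()['ee_pos']); print(bot.hand_in())"
```

```text
[0.68942032 0.05119813 0.17756582]
the job is handed in; nothing more can be done
None
```

I pointed at the chisel handle, the sanding block and then the glue nozzle, dwelling about two seconds or more at each, and handed the job in at about 19 s with the hand still about 3 cm above the nozzle; I saw no sign of any contact, but the hand-in returned no verdict.

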